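# Turn the tea stand's swivel hook over the drip dish and hang the infuser to drain

## Task

Leaving the tea infuser on the worktop for now, turn the tea stand's swivel hook until it points over the middle of the little white drip dish. Then pick up the infuser and hang it by its wire arch in the hook's dip, so that it hangs still and freely over the dish, drips going into the dish. Do not move the dish, the egg timer or any of the other things about, and do not let the infuser fall over.

Things in the scene. Friction and masses are not known exactly. Their poses are not given: they have to be found in the camera images.
- tea_stand: Fixed stand, sizes in mm: wooden foot (diameter 110), steel post (diameter 14), round shelf of diameter 170 (height 237 to 245) with a wire rail up to 287 and two spice jars on it. Origin: centre of the foot's underside, on the post axis; -x is its front, facing the robot's left. Shelf and rail overhang the hook: lean the gripper's rear outwards from the post by about 35 degrees to reach under.
- swivel_hook (a joint): Angle (rad) of the swivel hook about the stand's vertical post axis. 0: hook points along the stand's -x (front); positive turns it anticlockwise seen from above (its tip then goes to the stand's -y). Range -2.4 to 2.4. It turns against a light friction (about 0.06 N m, 0.5 N at the knob) and stays where it is left.
- hook_saddle (a point): Bottom of the hook's dip, on top of the steel wire, where the infuser's arch must lie: 105 from the post axis, 179 above the worktop. The hook is one 8 mm thick wire running out radially from the post, dipping here by 9, then rising to the red knob beyond.
- hook_knob (a point): Centre of the red upright knob that ends the hook (12 in diameter, round ended, its top 200 above the worktop): 119 from the post axis, 14 beyond the dip, 189 above the worktop. It can be pinched from its two sides (along the tangent of the turning circle) and led round the post. The knob's top is 21 above the dip.
- tea_infuser: Steel basket, 110 g, diameter 54, 45 high, under a stiff 5 mm wire arch with a light wooden grip on top. Origin: centre of underside, z up. Arch in the y-z plane: legs at y -25.5 and +25.5 up to z 70, then sloping in to its top, z 104.5. Grip: 18 along x, 12 along y (pinch along y), z 106 to 151. The hook passes through the arch along x. Starts upright, -x facing near and left.
- infuser_eye (a point): Underside of the top of the infuser's arch, z 102 above its underside; it comes to lie on hook_saddle.
- drip_dish: Little round white dish, 76 in diameter, 18 high, loose, standing near the front of the tea stand, under the hook's circle, on one side or the other of where the hook points. Origin: centre of its underside.
- egg_timer: Red and white egg timer, 60 in diameter, 46 high, loose, standing on the other side under the hook's circle. Origin: centre of the underside. A hung infuser's underside is 77 above the worktop and clears it.
- spice_a: Spice jar with red lid, 45 in diameter, 106 high, on the stand's shelf. Origin: centre of the underside.
- spice_c: Spice jar with green lid, 44 in diameter, 99 high, on the stand's shelf. Origin: centre of the underside.
- mug_b: White mug with a yellow band, 90x129x94 with its handle, standing at the left. Origin: its underside.
- jam: Jam jar, 61 in diameter, 90 high, at the far left. Origin: centre of the underside.
- butter: Butter packet, 73x102x37, at the right. Origin: centre of the underside.
- teaspoon: Steel teaspoon, 132 long, lying on the worktop at the near left. Origin: centre of its underside.
There are look-alikes about, which are no part of the job. Leave any pink look-alike of the tea_infuser alone.

How it is judged:
On the way:
1. the hook's dip is turned to within 18 mm (seen from above) of the dish's centre while the infuser still stands on the worktop (horizontal distance between hook_saddle and drip_dish below 0.018 m and height (world z) of tea_infuser below 0.01 m), for 0.3 s.
At the end, for the whole second after the job is handed in: The infuser hangs by its arch in the hook's dip (arch top within 10 mm of the dip, its weight on the hook), upright within 0.2 rad and still (under 0.04 m/s); hook dip within 20 mm and infuser within 22 mm, seen from above, of the dish's centre (distance between infuser_eye and hook_saddle below 0.01 m and contact force between tea_infuser and tea_stand above 0.3 N and horizontal distance between tea_infuser and drip_dish below 0.022 m and horizontal distance between hook_saddle and drip_dish below 0.02 m and angle between tea_infuser's own z axis and vertical below 0.2 rad and linear speed of tea_infuser below 0.04 m/s); the robot touches nothing.
It fails at once if the infuser falls over (tilt over 0.7 rad) (angle between tea_infuser's own z axis and vertical above 0.7 rad).
It fails at once if the drip dish is moved by more than 15 mm (distance of drip_dish from where it was at the start of the episode above 0.015 m).
It fails at once if the egg timer is moved by more than 15 mm (distance of egg_timer from where it was at the start of the episode above 0.015 m).
It fails at once if a spice jar, the mug, the jam, the butter or the teaspoon is moved by more than 20 mm (distance of any of spice_a, spice_c, mug_b, jam, butter, teaspoon from where it was at the start of the episode above 0.02 m).
It also fails if it takes over 61 s, if anything falls off the work surface, if the arm or the gripper's body presses on something with over 40 N, if the wrist force passes 120 N, or if a joint passes its speed limit or range.

## Robot

A 7-joint arm with a two-finger parallel gripper is mounted at the origin on a cart in front of the work surface, level with it; the furniture and walls round the work are solid. World frame = base frame: x ahead of the robot, y to its left, z up, the work surface at z = 0. Lengths are in m, angles in rad, forces in N, time in s.
With the tool pointing down it reaches from about 0.425 to 1.025 m from the base axis. Payload 9.4 kg.
Tool frame: the origin (TCP) lies midway between the tips of the shut fingers; the grasp point (between the pads) lies 19 mm behind it (arm.grip_depth is the distance from the TCP to the grasp point, in m); z points along the fingers, y is the line along which they close (so a half turn about z gives the same grasp; the last joint's range is limited). The gripper opens to 85 mm and grips with 20 to 120 N. Pads are 22 mm wide; open, the fingers measure 114 mm over their backs; the gripper's body (76 mm by 85 mm) begins 54 mm behind the grasp point. The pads swing forward as they close: fully open they stand 13 mm farther back than shut.
Start: joints at [1.239, 0.599, -0.003, 1.599, 0.002, 0.943, -0.08], TCP at [0.183, -0.702, 0.231] pointing down, gripper open.
Joint ranges: [-2.57, 2.57], [-0.35, 1.97], [-1.29, 1.29], [0.11, 2.56], [-1.05, 4.19], [0.11, 1.86], [-2.63, 2.63]. Speed limits (rad/s): [2.22, 2.22, 3.01, 3.01, 3.14, 3.14, 3.14].

## Interface

Orientations are given as a 3x3 rotation matrix whose columns are the frame's x, y, z axes.
In Python, from bench import arm, cams gives the robot as it stands. The module is installed in compiled form; this text tells all that it offers. Calls block until the motion is done:
- arm.movep(position, orientation): joint-space move of the TCP to a pose.
- arm.movel(position, orientation=None, vel=0.15): straight line of the TCP; orientation=None keeps the orientation; vel is the mean speed in m/s.
- arm.move_joints(angles): joint-space move.
- arm.let_go() and arm.grasp(): open the fingers fully, or close them until they stop; the grip force is fixed at half the most.
- arm.pause(seconds).
- arm.inverse_kinematics(position, orientation): joint angles nearest the present ones, or None.
- cams.camera(name): name is "side" or "top"; returns the picture (480x640x3 uint8, red, green, blue); there is no depth.
- cams.camera_model(name): a dict with "fx", "fy", "cx", "cy" (pixels), "k1" (the pictures are not rectified: a ray, as slopes to the right and down, at radius r is drawn at 1 + k1 r^2 times it, then the intrinsics apply), "world_to_cam" (4x4, takes a point from world to camera coordinates). Camera axes: x right, y up, looking along -z (the intrinsics and any distortion apply to the point x, -y, -z); pixel columns grow to the right and rows downward; lengths in m; the calibration is good to about 2 mm. A picture is of the moment at which its call begins. camera_model takes no time and is no camera call.
A pose or a line that the arm cannot do raises arm.MotionError and nothing moves.
- arm.hand_in(): hands the job in; it is judged then, once.
Readings, each from a call of its own:
- arm.read_time(): time.
- arm.read_joint_positions(): joint angles.
- arm.read_qvel(): joint speeds.
- arm.read_effort(): joint torques, N m.
- arm.read_tool_pos(): TCP position.
- arm.read_tcp_rot(): TCP orientation.
- arm.read_wrist_force(): force on the tool from outside, world axes, zero at the start.
- arm.read_moment(): the same for the moment, N m.
- arm.read_finger_gap(): opening from 0.0 (shut) to 1.0 (fully open).
- arm.read_grasp_force(): force on a finger pad.
Only numpy, scipy, OpenCV 4.12 (cv2) and the standard library are available. Lean on these libraries where they do the work, as an engineer would, in place of code of your own. Each camera call takes 0.05 s, during which the arm holds its last target. There are 200 camera calls.

## Working session

There is one attempt and no reset: what is moved stays moved. The work goes in short steps, each a Python script; the robot and the scene stay as the last script left them, time stands still between calls to the robot, and variables do not carry over. Pictures are saved under pics/ and viewed, at most 10 in all, crops included, and the job is handed in when it is done.

```bash
mkdir -p pics; python3 - <<'E'
from bench import arm,cams
import cv2,numpy as np
for n in("side","top"):
    im=cams.camera(n); cv2.imwrite(f"pics/{n}0.png",im[:,:,::-1]); m=cams.camera_model(n); print(n,{k:(np.round(v,4).tolist()) for k,v in m.items()})
    W=np.linalg.inv(m["world_to_cam"]);print(W[:3,3])
print(arm.read_time(), arm.read_tool_pos(), arm.read_tcp_rot())
E
```

```text
side {'fx': 505.4568, 'fy': 505.4568, 'cx': 318.9742, 'cy': 237.6606, 'k1': -0.0955, 'world_to_cam': [[-0.9878, -0.1546, -0.0194, 0.5089], [0.0747, -0.579, 0.8119, -0.176], [-0.1367, 0.8005, 0.5835, -1.4551], [0.0, 0.0, 0.0, 1.0]]}
[0.31690858 1.14160956 1.00176912]
top {'fx': 619.0091, 'fy': 619.0091, 'cx': 311.4996, 'cy': 242.0384, 'k1': -0.1805, 'world_to_cam': [[-0.2127, -0.9771, -0.0003, 0.1108], [0.8888, -0.1936, 0.4154, -0.5478], [-0.406, 0.0881, 0.9096, -1.687], [0.0, 0.0, 0.0, 1.0]]}
[-0.17441037  0.1508766   1.76217226]
0.1 [ 0.18262684 -0.70117319  0.23045651] [[ 9.67692833e-01  2.52131593e-01 -4.90931862e-04]
 [ 2.52132037e-01 -9.67691885e-01  1.36098225e-03]
 [-1.31924157e-04 -1.44079242e-03 -9.99998953e-01]]
```

View pics/side0.png

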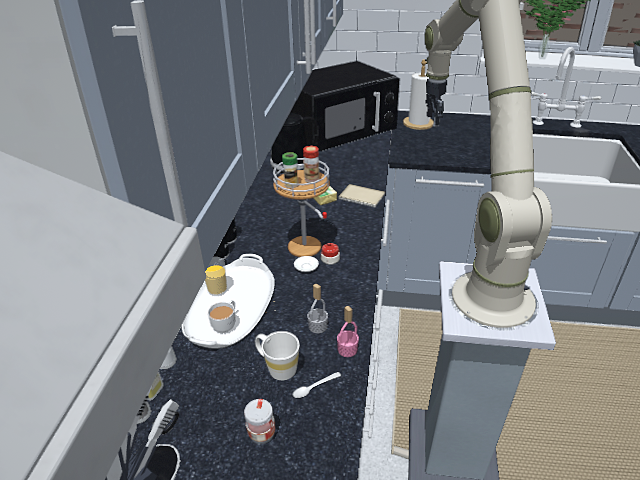

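View pics/top0.png

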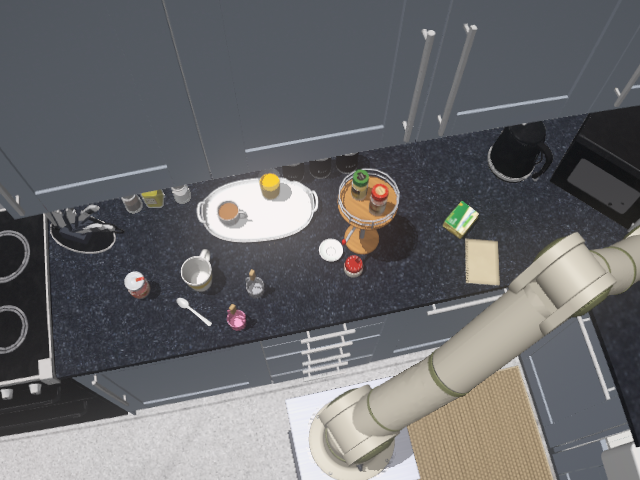

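The side picture shows the dish at (306,265), timer (330,254), infuser (317,315) with its grip at (317,291), foot (305,246) and knob (324,215). In the top picture they are at dish (331,250), timer (354,267), infuser (255,288), foot (361,238) and knob (345,242). I'll look closer next.

```bash
cat > geo.py <<'E'
import numpy as np,cv2
from bench import cams
M={n:cams.camera_model(n) for n in("side","top")}
def ray(n,u,v):
    m=M[n];K=np.array([[m["fx"],0,m["cx"]],[0,m["fy"],m["cy"]],[0,0,1]])
    p=cv2.undistortPoints(np.array([[[u,v]]],float),K,np.array([m["k1"],0,0,0.]))[0,0]
    W=np.linalg.inv(m["world_to_cam"]);d=W[:3,:3]@np.array([p[0],-p[1],-1]);return W[:3,3],d/np.linalg.norm(d)
def plane(n,u,v,z):
    o,d=ray(n,u,v);return o+d*(z-o[2])/d[2]
def proj(n,P):
    m=M[n];c=m["world_to_cam"][:3,:3]@np.asarray(P)+m["world_to_cam"][:3,3];x,y=c[0]/-c[2],-c[1]/-c[2];s=1+m["k1"]*(x*x+y*y)
    return np.array([m["fx"]*x*s+m["cx"],m["fy"]*y*s+m["cy"]])
def two(a,b):
    (o1,d1),(o2,d2)=ray("side",*a),ray("top",*b)
    A=np.c_[d1,-d2];t=np.linalg.lstsq(A,o2-o1,rcond=None)[0];p,q=o1+t[0]*d1,o2+t[1]*d2
    return (p+q)/2,np.linalg.norm(p-q)
E
python3 - <<'E'
import cv2,numpy as np
from geo import *
s=cv2.imread("pics/side0.png");t=cv2.imread("pics/top0.png")
R=dict(interpolation=cv2.INTER_CUBIC,fx=5,fy=5)
cv2.imwrite("pics/c1.png",np.hstack([cv2.resize(s[195:295,280:350],None,**R),cv2.resize(t[200:300,315:390],None,**R)]))
cv2.imwrite("pics/c2.png",np.hstack([cv2.resize(s[275:345,295:345],None,fx=7,fy=7,interpolation=2),cv2.resize(t[255:325,225:275],None,fx=7,fy=7,interpolation=2)]))
# first estimates
print("foot",plane("side",305,246,.015),plane("top",361,238,.015))
print("dish",plane("side",306,265,.012),plane("top",331,250,.012))
def comps(n,im,lo,hi,box):
    h=cv2.cvtColor(im,cv2.COLOR_BGR2HSV);m=cv2.inRange(h,lo,hi);k=np.zeros_like(m);x0,y0,x1,y1=box;k[y0:y1,x0:x1]=m[y0:y1,x0:x1]
    N,l,st,c=cv2.connectedComponentsWithStats(k)
    for i in range(1,N):
        if st[i,4]>4: print(n,st[i].tolist(),c[i].round(2))
print("white");comps("side",s,(0,0,170),(180,40,255),(285,250,322,280));comps("top",t,(0,0,170),(180,40,255),(312,232,345,268))
print("red");
for n,im,b in(("side",s,(310,200,345,270)),("top",t,(335,225,370,285))): comps(n,im,(0,150,90),(8,255,255),b)
print("orange")
for n,im,b in(("side",s,(280,225,330,265)),("top",t,(335,222,390,262)),("side",s,(308,280,328,305)),("top",t,(240,262,265,285))): comps(n,im,(8,70,60),(22,255,255),b)
E
```

```text
foot [ 0.58631748 -0.16022215  0.015     ] [ 0.58604629 -0.17206891  0.015     ]
dish [ 0.56644939 -0.06660494  0.012     ] [ 0.56743483 -0.0718528   0.012     ]
white
side [294, 256, 25, 15, 296] [305.75 263.08]
top [319, 239, 24, 22, 433] [330.47 249.51]
red
side [323, 212, 3, 6, 18] [324.  214.5]
side [322, 243, 16, 14, 156] [329.65 250.13]
top [342, 239, 4, 5, 16] [343.31 241.19]
top [345, 256, 17, 17, 179] [352.9  264.32]
orange
side [288, 236, 33, 21, 524] [304.02 246.29]
top [344, 222, 46, 33, 854] [362.94 237.72]
top [359, 222, 13, 2, 23] [365.65 222.43]
top [374, 222, 6, 2, 8] [376.12 222.25]
side [313, 284, 8, 16, 108] [316.4  291.19]
top [249, 269, 6, 11, 43] [251.77 274.12]
```

View pics/c1.png

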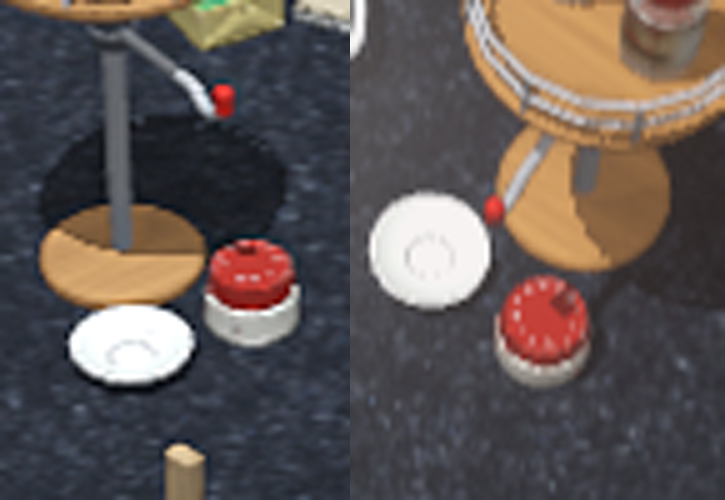

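View pics/c2.png

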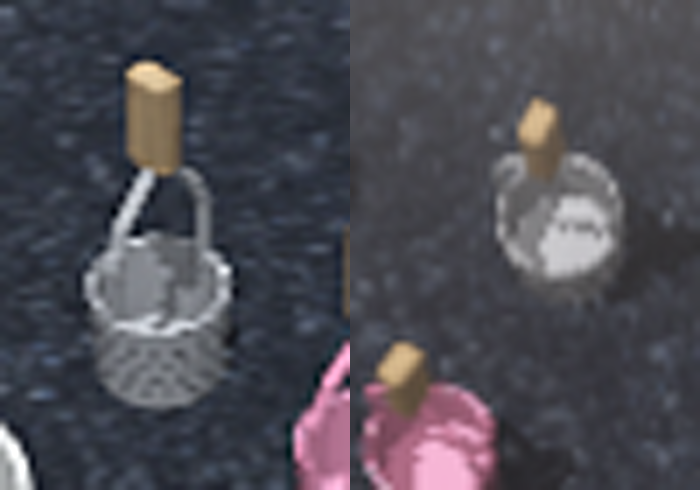

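```bash
python3 - <<'E'
from geo import *
import cv2
f=lambda a:np.round(a,4).tolist()
ims={n:cv2.imread(f"pics/{n}0.png") for n in("side","top")}
def circ(n,lo,hi,box,z):
    x0,y0,x1,y1=box;h=cv2.cvtColor(ims[n],cv2.COLOR_BGR2HSV)[y0:y1,x0:x1];m=cv2.inRange(h,lo,hi)
    c=max(cv2.findContours(m,0,1)[0],key=cv2.contourArea)[:,0]+[x0,y0]
    P=np.array([plane(n,u,v,z)[:2] for u,v in cv2.convexHull(c.astype(np.int32))[:,0]]).astype(np.float32)
    return P
for n,b in(("side",(285,250,322,280)),("top",(312,232,345,268))):
    P=circ(n,(0,0,150),(180,45,255),b,.018);print("dish",n,f(cv2.minEnclosingCircle(P)),f(P.mean(0)),f((P.max(0)+P.min(0))/2),f(np.ptp(P,axis=0)))
P=circ("side",(8,70,60),(22,255,255),(280,225,330,262),.015);print("foot",f(cv2.minEnclosingCircle(P)),f(cv2.fitEllipse(P)))
# foot top by crop ellipse extents: x 498..672, y~140..270
for z in(.0,.015,.02):print("foot top cam",z,f(plane("top",315+(585-350)/5,200+(202)/5,z)), f(plane("side",280+122/5,195+257/5,z)))
k,e=two((324,214.5),(343.5,241.3));print("knob",f(k),e,f(plane("side",324,214.5,.192)),f(plane("top",343.4,241.3,.194)))
# post axis from side: post at crop x ~ (115,60)..(123,245)
for (u,v) in((116,80),(122,240)):print("post ray",f(plane("side",280+u/5,195+v/5,.0)))
g,e=two((316.4,291.5),(251.8,274.1));print("grip",f(g),e)
for z in(.151,):print("grip top",f(plane("side",295+153/7,275+73/7,z)),f(plane("top",225+(538-350)/7,255+(120)/7,z)))
print("rim",f(plane("side",295+158/7,275+285/7,.045)),f(plane("top",225+(560-350)/7,255+217/7,.045)))
a,b=plane("side",311.9,309.3,.07),plane("side",324.3,303.6,.07);print("legs",f(a),f(b),f(b-a),np.linalg.norm(b-a))
# top-face corners of grip, z .151
for n,x,ox,oy,pts in(("side",0,295,275,((127,70),(150,62),(181,76),(155,90))),("top",350,225,255,((540,98),(558,106),(548,140),(520,133)))):
    print(n,[f(plane(n,ox+(u-x)/7,oy+v/7,.151)[:2]) for u,v in pts])
E
```

```text
Traceback (most recent call last):
ValueError: setting an array element with a sequence. The requested array has an inhomogeneous shape after 1 dimensions. The detected shape was (2,) + inhomogeneous part.
```

```bash
cat > m.py <<'E'
from geo import *
import cv2
f=lambda a:np.round(np.hstack([np.ravel(x) for x in a]) if isinstance(a,tuple) else a,4).tolist()
ims={n:cv2.imread(f"pics/{n}0.png") for n in("side","top")}
def circ(n,lo,hi,box,z):
    x0,y0,x1,y1=box;h=cv2.cvtColor(ims[n],cv2.COLOR_BGR2HSV)[y0:y1,x0:x1];m=cv2.inRange(h,lo,hi)
    c=max(cv2.findContours(m,0,1)[0],key=cv2.contourArea)[:,0]+[x0,y0]
    return np.array([plane(n,u,v,z)[:2] for u,v in cv2.convexHull(c.astype(np.int32))[:,0]]).astype(np.float32)
for n,b in(("side",(285,250,322,280)),("top",(312,232,345,268))):
    P=circ(n,(0,0,150),(180,45,255),b,.018);print("dish",n,f(cv2.minEnclosingCircle(P)),f((P.max(0)+P.min(0))/2),f(np.ptp(P,axis=0)))
P=circ("side",(8,70,60),(22,255,255),(280,225,330,262),.015);print("foot",f(cv2.minEnclosingCircle(P)),f(cv2.fitEllipse(P)))
for z in(.0,.015,.02):print("foot",z,f(plane("top",315+(585-350)/5,200+202/5,z)), f(plane("side",280+122/5,195+257/5,z)))
k,e=two((324,214.5),(343.5,241.3));print("knob",f(k),e,f(plane("side",324,214.5,.192)),f(plane("top",343.4,241.3,.194)))
for (u,v) in((116,80),(122,240)):print("post ray",f(plane("side",280+u/5,195+v/5,.0)))
g,e=two((316.4,291.5),(251.8,274.1));print("grip",f(g),e)
print("grip top",f(plane("side",295+153/7,275+73/7,.151)),f(plane("top",225+188/7,255+120/7,.151)))
print("rim",f(plane("side",295+158/7,275+285/7,.045)),f(plane("top",225+210/7,255+217/7,.045)))
a,b=plane("side",311.9,309.3,.07),plane("side",324.3,303.6,.07);print("legs",f(b-a),np.linalg.norm(b-a))
for n,x,ox,oy,pts in(("side",0,295,275,((127,70),(150,62),(181,76),(155,90))),("top",350,225,255,((540,98),(558,106),(548,140),(520,133)))):
    print(n,[f(plane(n,ox+(u-x)/7,oy+v/7,.151)[:2]) for u,v in pts])
E
python3 m.py
```

```text
dish side [0.5674, -0.0684, 0.0388] [0.5667999982833862, -0.06800000369548798] [0.07609999924898148, 0.07580000162124634]
dish top [0.5671, -0.0701, 0.0383] [0.5670999884605408, -0.06970000267028809] [0.07490000128746033, 0.0737999975681305]
foot [0.5896, -0.1619, 0.0591] [0.5898, -0.1618, 0.1095, 0.1186, 10.9531]
foot 0.0 [0.5839, -0.1759, 0.0] [0.592, -0.1776, 0.0]
foot 0.015 [0.5774, -0.1731, 0.015] [0.5879, -0.1578, 0.015]
foot 0.02 [0.5752, -0.1722, 0.02] [0.5865, -0.1512, 0.02]
knob [0.5105, -0.0894, 0.19] 7.337261699011694e-05 [0.51, -0.0863, 0.192] [0.5088, -0.0885, 0.194]
post ray [0.6351, -0.3912, 0.0]
post ray [0.5954, -0.1963, 0.0]
grip [0.492, 0.1797, 0.129] 0.0015094119438212282
grip top [0.4893, 0.1814, 0.151] [0.4896, 0.178, 0.151]
rim [0.4895, 0.1829, 0.045] [0.4878, 0.1784, 0.045]
legs [-0.0293, -0.0261, 0.0] 0.039223727855651404
side [[0.499, 0.181], [0.4914, 0.1755], [0.479, 0.1816], [0.4872, 0.1905]]
top [[0.4988, 0.1755], [0.4938, 0.169], [0.4802, 0.1756], [0.4856, 0.186]]
```

```bash
cat >> geo.py <<'E'
from bench import arm
C=np.array([.591,-.176]);UP=np.array([0,0,1.])
def rad(phi): return np.array([np.cos(phi),np.sin(phi),0])
def ori(phi,s=1,lean=np.radians(35)):
    r=rad(phi);z=-UP*np.cos(lean)-r*np.sin(lean);y=s*np.array([-r[1],r[0],0]);return np.c_[np.cross(y,z),y,z]
def at(r,phi,z,back=0,s=1,ext=.019):
    "TCP pose putting the grasp point (ext behind TCP) at radius r, height z of hook circle"
    R=ori(phi,s);return np.r_[C,0]+r*rad(phi)+z*UP+R[:,2]*(ext-back),R
E
python3 - <<'E'
from geo import *
d=np.array([.5672,-.069])-C;print("dish dist, ang",np.hypot(*d),np.degrees(np.arctan2(d[1],d[0])))
pd=np.arctan2(d[1],d[0]);k=np.array([.5105,-.0894])-C;pk=np.arctan2(k[1],k[0]);print(np.hypot(*k),np.degrees(pk))
for s in(1,-1):
    for nm,a in(("pre",at(.119,pk,.189,.1,s)),("knob",at(.119,pk,.189,0,s)),("kt",at(.119,pd,.189,0,s)),("ktb",at(.119,pd,.189,.1,s)),("pick",(np.array([.491,.1795,.135])+ori(np.radians(144),s)[:,2]*.019,ori(np.radians(144),s))),("pickb",(np.array([.491,.1795,.135])-ori(np.radians(144),s)[:,2]*.08,ori(np.radians(144),s))),("hang",at(.105,pd,.212,0,s)),("hangout",at(.17,pd,.245,0,s))):
        q=arm.inverse_kinematics(*a);print(s,nm,a[0].round(3),None if q is None else np.round(q,2))
E
```

```text
dish dist, ang 0.10961496248231804 102.54014667189936
0.11823624655747493 132.90934095291047
1 pre [ 0.478 -0.055  0.255] [ 0.46  0.4  -1.1   2.38  1.28  1.01  2.32]
1 knob [ 0.517 -0.097  0.173] [-0.61  0.49  0.52  2.47  1.95  0.29  1.79]
1 kt [ 0.568 -0.07   0.173] [ 0.38  0.8  -1.1   2.08  1.24  1.45  1.96]
1 ktb [ 0.555 -0.014  0.255] [ 0.3   0.65 -1.1   2.01  1.07  1.47  2.05]
1 pick [0.5   0.173 0.119] [-0.09  0.84 -1.1   2.31  1.45  1.37  1.89]
1 pickb [0.454 0.206 0.201] [-0.18  0.63 -1.1   2.28  1.23  1.29  1.98]
1 hang [ 0.571 -0.084  0.196] [ 0.42  0.76 -1.1   2.07  1.22  1.44  2.03]
1 hangout [ 0.556 -0.021  0.229] [ 0.31  0.7  -1.1   2.04  1.11  1.46  2.  ]
-1 pre [ 0.478 -0.055  0.255] [-0.37  0.23 -0.03  2.42  1.21  0.62 -0.7 ]
-1 knob [ 0.517 -0.097  0.173] [-0.68  0.52  0.64  2.47  2.11  0.23 -1.5 ]
-1 kt [ 0.568 -0.07   0.173] [-0.6   0.59  0.42  2.15  0.73  0.6  -0.67]
-1 ktb [ 0.555 -0.014  0.255] [-0.27  0.43 -0.2   2.05  0.82  1.02 -0.81]
-1 pick [0.5   0.173 0.119] [-0.19  0.75 -0.92  2.32  1.44  1.21 -1.25]
-1 pickb [0.454 0.206 0.201] [-0.15  0.67 -1.16  2.28  1.23  1.35 -1.17]
-1 hang [ 0.571 -0.084  0.196] [-0.45  0.52  0.23  2.12  0.82  0.71 -0.72]
-1 hangout [ 0.556 -0.021  0.229] [-0.37  0.46 -0.05  2.08  0.81  0.92 -0.81]
```

```bash
python3 - <<'E'
from geo import *
pk,pd=np.radians([132.9,102.6])
def K(phi,az,back):
    R=ori(az,-1);return np.r_[C,0]+.119*rad(phi)+.190*UP+R[:,2]*(.014-back),R
R0=arm.read_tcp_rot()
az0=np.radians(119)
arm.movep([.33,-.45,.48],R0)
arm.movep([.44,.02,.42],ori(az0,-1))
p,R=K(pk,az0,.09);arm.movel(p,R,.25)
print(arm.read_time(),arm.read_joint_positions())
p,R=K(pk,az0,0);arm.movel(p,R,.1)
print(arm.read_wrist_force(),arm.read_tool_pos()-p)
arm.grasp();print("gap",arm.read_finger_gap(),arm.read_grasp_force(),arm.read_wrist_force(),arm.read_time())
E
```

```text
4.225 [ 0.28438525  0.41715827 -0.91966382  2.28220467  1.1373781   1.09058903
 -0.9207291 ]
[ 0.75372441  0.8790303  -0.08266016] [0.00015587 0.00038061 0.00048295]
gap 0.11134653074741145 58.32193795591593 [-1.18448377  1.30174912  4.43157191] 5.9667
```

```bash
python3 - <<'E'
from geo import *
pk,pd=np.radians([132.9,102.6])
def K(phi,az,back):
    R=ori(az,-1);return np.r_[C,0]+.119*rad(phi)+.190*UP+R[:,2]*(.014-back),R
for f in np.linspace(0,1,6)[1:]:
    p,R=K(pk+f*(pd-pk),np.radians(119+f*(106-119)),0);arm.movel(p,R,.06)
print(arm.read_wrist_force(),arm.read_tool_pos()-p,arm.read_finger_gap())
arm.let_go()
p,R=K(pd,np.radians(106),.13);arm.movel(p,R,.2)
p=p+[-.03,.12,.08];arm.movel(p,R,.3)
print(arm.read_time())
for n in("side","top"): cv2.imwrite(f"pics/{n}1.png",cams.camera(n)[:,:,::-1])
s=cv2.imread("pics/side1.png");t=cv2.imread("pics/top1.png")
for n,im,(x0,y0,x1,y1) in(("side",s,(280,195,345,242)),("top",t,(305,215,352,255))):
    m=cv2.inRange(cv2.cvtColor(im,cv2.COLOR_BGR2HSV),(0,150,90),(8,255,255))[y0:y1,x0:x1]
    N,l,st,c=cv2.connectedComponentsWithStats(m)
    for i in range(1,N):
        u=c[i]+[x0,y0];print(n,st[i,4],u,plane(n,*u,.191))
cv2.imwrite("pics/c3.png",np.hstack([cv2.resize(s[195:295,275:350],None,fx=5,fy=5,interpolation=2),cv2.resize(t[200:300,305:385],None,fx=5,fy=5,interpolation=2)]))
E
```

```text
[-0.69544907  7.45411067  4.51430834] [1.27806566e-03 2.33181229e-03 7.16613839e-05] 0.10697908476593353
9.8833
side 22 [302.68181818 219.31818182] [ 0.56786856 -0.05480815  0.191     ]
```

View pics/c3.png

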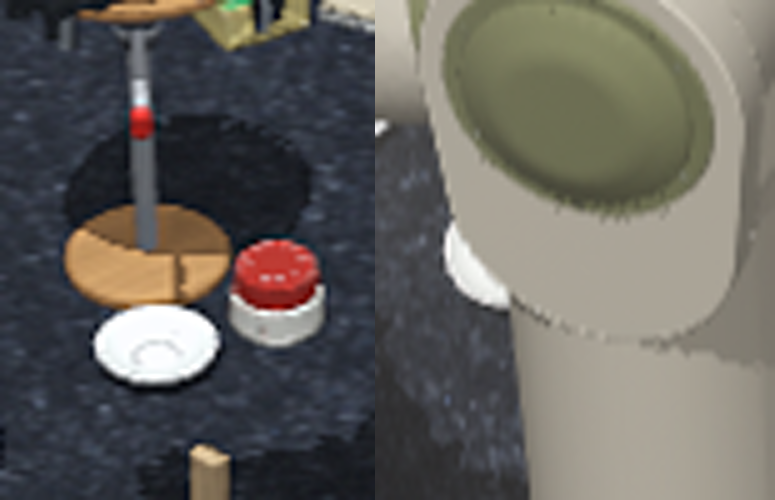

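The side crop shows the knob at (302.7,219.3), directly in line with the dish centre at (306,264). The dish and timer haven't moved. The arm blocks the top view. The hook is set, so I'll pick up the infuser next.

```bash
sed -i 's/^C=np.array.*;UP/C=np.array([.592,-.173]);UP/' geo.py; python3 - <<'E'
from geo import *
a=np.radians(144);R=ori(a,-1);g=np.array([.490,.180,.135])
arm.movel(g-R[:,2]*.08,R,.2)
arm.movel(g+R[:,2]*.019,R,.1)
print(arm.read_wrist_force(),arm.read_time())
arm.grasp();print(arm.read_finger_gap(),arm.read_grasp_force(),arm.read_wrist_force())
p=arm.read_tool_pos();print(p-g-R[:,2]*.019)
arm.movel(p+[0,0,.115],R,.12)
print(arm.read_finger_gap(),arm.read_wrist_force(),arm.read_time())
for n in("side","top"): cv2.imwrite(f"pics/{n}2.png",cams.camera(n)[:,:,::-1])
s=cv2.imread("pics/side2.png");t=cv2.imread("pics/top2.png")
c=np.int32(proj("side",g+[0,0,.06]));d=np.int32(proj("top",g+[0,0,.06]));print(c,d)
cr=lambda im,c:cv2.resize(im[c[1]-45:c[1]+45,c[0]-35:c[0]+35],None,fx=5.5,fy=5.5,interpolation=2)
cv2.imwrite("pics/c4.png",np.hstack([cr(s,c),cr(t,d)]))
E
```

```text
[-0.24956682  0.02567862 -0.20569699] 12.25
0.12995305311272737 58.63055884838104 [-0.60406993 -0.30074891  1.55452505]
[ 7.22628454e-05 -4.54584819e-05  1.47888772e-04]
0.13269351505864405 [ 0.34743886 -0.53201612 -1.16330235] 14.025
[316 271] [249 266]
```

View pics/c4.png

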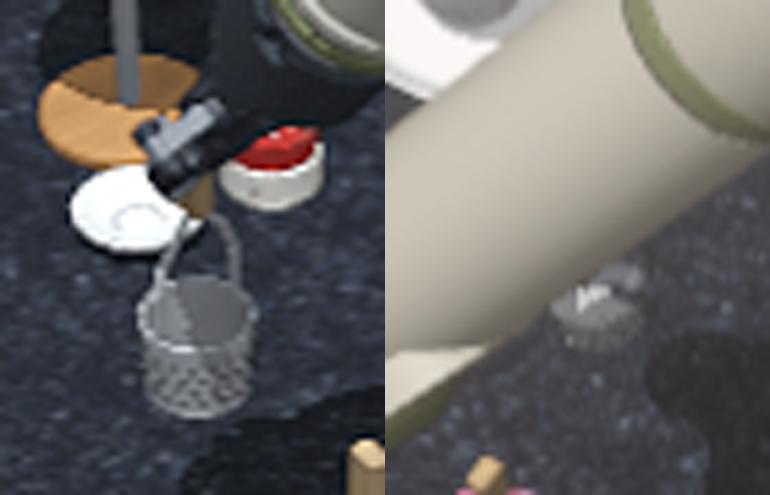

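The infuser hangs upright in the gripper, with its rim centre at side pixel (317,283.3). Next I'll check the offset and move to just outside the knob.

```bash
python3 - <<'E'
from geo import *
P=plane("side",317,283.3,.160);d=P[:2]-[.490,.180];a=np.radians(144)
print(P,"radial",d@rad(a)[:2],"tang",d@[-np.sin(a),np.cos(a)])
phi=np.radians(101.7);z=.135+.115
p,R=at(.18,phi,z,0,-1);arm.movel(p,R,.2)
print(arm.read_tool_pos()-p,arm.read_time(),arm.read_wrist_force(),arm.read_joint_positions().round(2))
for n in("side","top"): cv2.imwrite(f"pics/{n}3.png",cams.camera(n)[:,:,::-1])
s=cv2.imread("pics/side3.png");c=np.int32(proj("side",np.r_[C,0]+.14*rad(phi)+[0,0,.17]));print(c)
cv2.imwrite("pics/c5.png",cv2.resize(s[c[1]-50:c[1]+50,c[0]-50:c[0]+50],None,fx=6,fy=6,interpolation=2))
E
```

```text
[0.48845703 0.18337061 0.16      ] radial 0.0032294808974316722 tang -0.0018199434252516486
[-4.89549736e-04  1.16110658e-03 -2.07205388e-05] 15.225 [ 0.40889827  1.10141387 -2.06235863] [ 0.13  0.58 -0.82  2.03  1.01  1.29 -1.06]
[303 229]
```

View pics/c5.png

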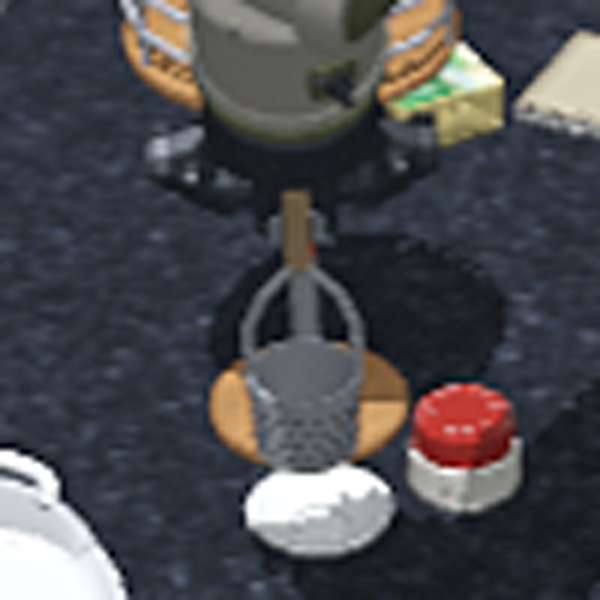

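The side crop shows the infuser facing the hook squarely. The knob is just visible behind the grip at crop (313,250), and there is clear space all round. I'll move in over the knob and lower it, watching the wrist force.

```bash
cat > low.py <<'E'
from geo import *
phi=np.radians(101.7)
def go(r,eye,v=.06):
    p,R=at(r,phi,eye+.033,0,-1);arm.movel(p,R,v);f=arm.read_wrist_force();print(r,eye,f.round(2),((arm.read_tool_pos()-p)*1e3).round(1),round(arm.read_time(),1));return f
E
python3 - <<'E'
from low import *
f0=arm.read_wrist_force()
for r,e in((.150,.213),(.135,.213),(.120,.212),(.112,.210),(.107,.207),(.104,.200),(.103,.192),(.103,.187),(.103,.184),(.103,.182),(.103,.180),(.103,.1785),(.103,.177)):
    f=go(r,e)
    if np.linalg.norm(f-f0)>2.5:print("stop");break
cv2.imwrite("pics/side4.png",cams.camera("side")[:,:,::-1])
s=cv2.imread("pics/side4.png");c=(303,229)
cv2.imwrite("pics/c6.png",cv2.resize(s[c[1]-50:c[1]+50,c[0]-50:c[0]+50],None,fx=6,fy=6,interpolation=2))
E
```

```text
0.15 0.213 [-0.08  1.27 -1.96] [-0.1 -0.1 -0. ] 16.0
0.135 0.213 [ 1.05 -0.06 -0.86] [-0.1 -0.5 -0. ] 16.4
0.12 0.212 [ 0.43 -0.21 -1.35] [-0.1 -0.5 -0.1] 16.8
0.112 0.21 [-0.17  0.38 -0.62] [-0.1 -0.5 -0.2] 17.1
0.107 0.207 [-0.28 -0.34  0.21] [-0.1 -0.4 -0.3] 17.3
0.104 0.2 [-0.47  0.2  -0.95] [-0.2 -0.2 -0.5] 17.6
0.103 0.192 [ 0.07  0.52 -0.47] [-0.2 -0.1 -0.5] 17.9
0.103 0.187 [ 0.67 -0.14 -1.45] [-0.1 -0.  -0.3] 18.1
0.103 0.184 [ 0.27 -0.47 -1.19] [-0.   0.  -0.1] 18.4
0.103 0.182 [-0.12 -0.08 -0.09] [-0.   0.  -0.1] 18.6
0.103 0.18 [ 0.26 -0.14 -1.12] [-0.1 -0.  -0.1] 18.9
0.103 0.1785 [-0.39  0.1   4.77] [0.3 0.  0.5] 19.1
stop
```

View pics/c6.png

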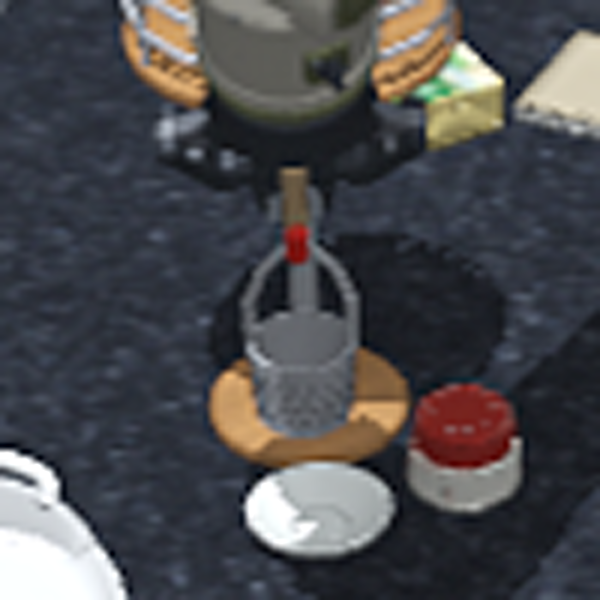

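The arch rests in the dip: the upward force began at eye height 0.179, and the knob stands in front of the arch at crop (297,243). I'll release and back out.

```bash
python3 - <<'E'
from low import *
arm.let_go();arm.pause(.5)
p=arm.read_tool_pos();R=arm.read_tcp_rot()
arm.movel(p-R[:,2]*.12,None,.08);p=arm.read_tool_pos()
arm.movel(p+[-.06,.15,.06],None,.2);arm.pause(4)
print(arm.read_time())
for n in("side","top"): cv2.imwrite(f"pics/{n}5.png",cams.camera(n)[:,:,::-1])
a=cams.camera("side");arm.pause(.4);b=cams.camera("side");print("diff",np.abs(a[170:290,250:360].astype(int)-b[170:290,250:360]).max())
s=cv2.imread("pics/side5.png");c=(303,229)
cv2.imwrite("pics/c7.png",cv2.resize(s[c[1]-50:c[1]+50,c[0]-50:c[0]+50],None,fx=6,fy=6,interpolation=2))
E
```

```text
27.0417
diff 5
```

View pics/c7.png

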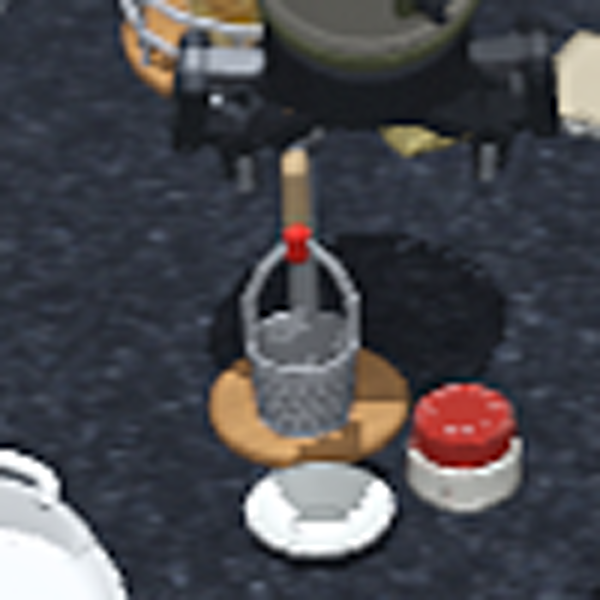

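The side crop shows it hanging, with the knob at (297,243), the rim centre near (303,340) and the dish clear below. I'll move the arm out of the top view and check the geometry before handing in.

```bash
python3 - <<'E'
from low import *
q=arm.read_joint_positions();q[0]-=.9;arm.move_joints(q);print(arm.read_tool_pos(),arm.read_time())
for n in("side","top"): cv2.imwrite(f"pics/{n}6.png",cams.camera(n)[:,:,::-1])
s=cv2.imread("pics/side6.png");t=cv2.imread("pics/top6.png")
S=np.r_[C,0]+.105*rad(phi);print(S)
for nm,z in(("griptop",.228),("saddle",.179),("rim",.122)):
    print(nm,proj("side",S+[0,0,z]),proj("top",S+[0,0,z]))
cv2.imwrite("pics/c8.png",np.hstack([cv2.resize(s[195:275,275:335],None,fx=6.5,fy=6.5,interpolation=2),cv2.resize(t[200:280,305:365],None,fx=6.5,fy=6.5,interpolation=2)]))
E
```

```text
[0.20647595 0.47396627 0.35375343] 29.2917
[ 0.57070733 -0.0701816   0.        ]
griptop [302.18931027 205.62780087] [332.35243406 217.64674739]
saddle [302.83142825 219.77572207] [331.83263102 225.40854352]
rim [303.55110295 235.57250209] [331.25860297 233.96104476]
```

View pics/c8.png

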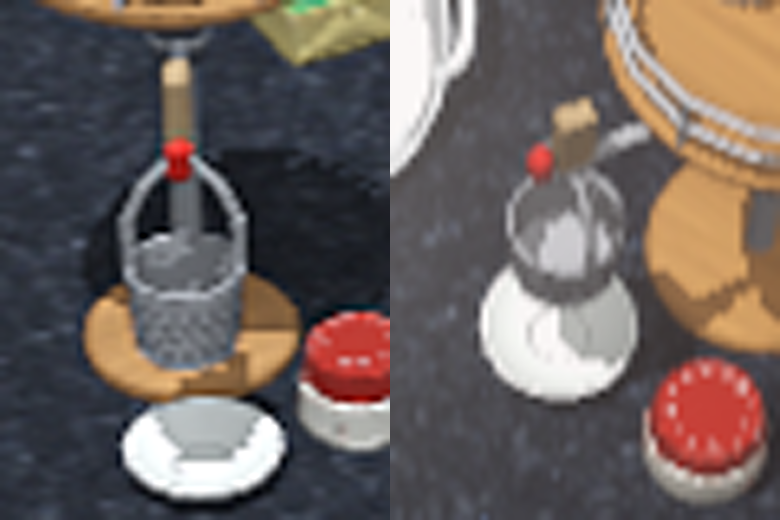

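Both views match the predicted position within about 1.5 px: grip top at side (302.2,205.5) and rim at side (303.5,235.5). In the top crop the knob, grip and hook are in line above the dish.

```bash
python3 -c "
from bench import arm
print(arm.hand_in(),arm.read_time())"
```

```text
the job is handed in; nothing more can be done
the job is handed in; nothing more can be done
```

I turned the hook over the drip dish, hung the infuser by its arch in the dip, and handed the job in at about 29 s; the last pictures show it hanging still over the dish, with the dish and timer looking unmoved, but no verdict came back.

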